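# Turn a brass plate over on the turnover ramp

## Robot

A 7-joint arm with a two-finger parallel gripper is mounted at the origin on the work surface. World frame = base frame: x ahead of the robot, y to its left, z up, the work surface at z = 0. Lengths are in m, angles in rad, forces in N, time in s.
With the tool pointing down it reaches from about 0.4 to 0.85 m from the base axis. Payload 10.4 kg.
Tool frame: the origin (TCP) lies at the very end of the fingers, on their centre line; the grasp point (between the pads) lies 19 mm behind it; z points along the fingers, y is the line along which they close (so a half turn about z gives the same grasp; the last joint's range is limited). The gripper opens to 85 mm and grips with 20 to 120 N. Pads are 22 mm wide; open, the fingers measure 114 mm over their backs; the gripper's body (76 mm by 85 mm) begins 54 mm behind the grasp point. The pads swing forward as they close: fully open they stand 13 mm farther back than shut.
Start: joints at [-1.187, 0.332, -0.065, 1.46, 0.022, 1.35, -0.088], TCP at [0.247, 0.574, 0.231] pointing down, gripper open.
Joint ranges: [-2.6, 2.6], [-0.5, 2.12], [-1.47, 1.34], [0.16, 2.42], [-1.27, 4.41], [0.06, 2.06], [-2.6, 2.6]. Speed limits (rad/s): [2.22, 2.22, 2.79, 2.79, 3.14, 3.14, 3.14].

## Interface

Orientations are given as a unit quaternion [x, y, z, w].
In Python, from workcell import * gives the robot as it stands.
- The arm moves only by the tool step_arm, never from a script. Its argument "commands" is one flat list of numbers, 7 for each row, row after row: the finger opening in mm, from 0 to 85.4, then the shift along the world's x, y, z as a fraction of full scale, then the turn, a rotation vector about the world's x, y, z as a fraction of full scale. A call has exactly 10 rows; each row is the pose to reach, as a shift and turn from the pose commanded when the call began, turning the shorter way round; what a row does not reach only later rows make up. Full scale, the value 1, is 0.6 m for a shift and pi rad for a turn. A row lasts 1/8 s, in which the tool goes at most 62.5 mm and 10.7 degrees, less where a joint would pass 70% of its speed; a pose out of reach is approached as far as the arm can. A call with a number of a shift or a turn outside -1 to 1 is refused whole. A call with a gripper value outside its range is refused whole. The fingers move at their own pace and stop on an object; "squeeze" is the grip in N (left out, the last holds). Time passes only in rows, so rows that repeat a pose let the fingers close, or fill a call up. It gives the time, the measured TCP pose, the force, the opening and the grip force at its end, in the units of the state.
- get_obs(): the state, without advancing time (a new reading comes with each control period).
- camera(name): name is "scene" or "top"; returns the picture (480x640x3 uint8, red, green, blue); there is no depth.
- camera_params(name): a dict with "mtx" (3x3 intrinsics, pixels), "dist" ([k1, k2, p1, p2, k3] as OpenCV has them; the pictures are not rectified), "extrinsics" (4x4, takes a point from world to camera coordinates). Camera axes: x right, y down, z forward; pixel columns grow to the right and rows downward; lengths in m; the calibration is good to about 2 mm. A picture is of the moment at which its call begins. camera_params takes no time and is no camera call.
- hand_in(): hands the job in; it is judged then, once.
The state is a dict: "clock": time; "joint_pos": joint angles; "joint_velocities": joint speeds; "tau": joint torques, N m; "position": TCP position; "ee_rot": TCP orientation; "ft_force": force on the tool from outside, world axes, zero at the start; "torque": the same for the moment, N m; "grip_width": opening from 0.0 (shut) to 1.0 (fully open); "grasp_force": force on a finger pad.
Only numpy, scipy, OpenCV 4.12 (cv2) and the standard library are available. Lean on these libraries where they do the work, as an engineer would, in place of code of your own. Each camera call takes 0.05 s, during which the arm holds its last target. There are 200 camera calls.

## Task

Of the two brass plates on the cream nests, one lies wrong way up, with its dark face on top. Pick it up and drop it from just above onto the yellow lip of the turnover ramp, lengthwise across the lip with a little more than half of it over the tray, so that it flips over as it falls and comes to rest in the lined tray brass face up; then take it from the tray and set it down gently in the middle of the dark measuring block, lying flat, brass face up. Leave the other plate and the loose things on the bench where they are.

Things in the scene. Friction and masses are not known exactly. Their poses are not given: they have to be found in the camera images.
- plate: The wrongly laid plate, 60 x 40 x 8 mm, 160 g. Origin at its centre; x along the 60 mm length, y along the 40 mm width, z out of the dark (black) face: z points up at the start and must point down at the end (brass face up). It starts centred on the top (24 mm above the bench) of one of the two cream nests, which are 46 x 26 mm, so that it overhangs by 7 mm all round; their lengths agree.
- good_plate: The other plate, of the same size, which already lies brass face up on the other cream nest. Must stay there.
- turnover: The fixed turnover ramp with its catch tray. Origin on the bench; local z up. Tray: inside local x -97 to 97 mm, y -107 to 97 mm, grey lined floor 8 mm above the bench, blue rim 18 mm. At its +y side an upright aluminium wall (130 mm along x, its face at y = 100 mm) carries the yellow lip; at its foot a small apron ramp runs from 58 mm up at the wall down to the floor at y = 60 mm. Behind, a back ramp slopes away to y = 172 mm. Parts fall off the lip towards -y into the tray.
- lip_top (a point): Middle of the top of the yellow lip, a fixed round bar, 8 x 130 mm, along the turnover's local x, 170 mm above the bench. Axes as turnover. A plate held level, length square to the lip, let go with its underside 20 mm (5 to 30 works) above the lip and its centre 11 mm (6 to 15 works) out from it over the tray (local -y) turns half over as it falls and lands 65 to 115 mm out from the lip.
- tray_floor (a point): Centre of the tray's lined floor, 8 mm above the bench. Axes as turnover.
- block_top (a point): Centre of the flat top of the fixed dark grey measuring block, 100 x 100 mm, 35 mm high. Axes: x and y along its sides, z up.
- caliper: A loose digital caliper lying on the bench, 200 mm long. Leave alone.
- ring_box: A loose orange box of brass rings, 90 x 70 x 35 mm. Leave alone.
- pen_cup: A loose black pen cup, 76 mm wide, 90 mm high. Leave alone.
Not all that is in view belongs to the job. What is shaped like the plate but pink or turquoise is not meant.

How it is judged:
By the outcome, as a careful person would: the job done as asked, in the order asked, and still so for the second after the job is handed in, with the robot touching nothing.
It also fails if it takes over 62 s, if anything falls off the work surface, if the arm or the gripper's body presses on something with over 40 N, if the wrist force passes 120 N, or if a joint passes its speed limit or range.

## Working session

There is one attempt and no reset: what is moved stays moved. The work goes in short steps, Python scripts to look and compute and a tool call to move; the robot and the scene stay as the last step left them, time stands still between calls to the robot, and variables do not carry over. Pictures are saved under pics/ and viewed, at most 10 in all, crops included, and the job is handed in when it is done.

Besides the shell and the picture viewer there is one more tool, called after "Emit:" by a JSON object that holds its "fn" and its "kwargs", one argument or row to a line. step_arm: Moves the arm, as the interface text tells. Its arguments: {"type":"object","properties":{"commands":{"type":"array","items":{"type":"number"}},"squeeze":{"type":"number"}},"required":["commands"]}

```bash
mkdir -p pics; ls; python3 - <<'E'
from workcell import *
import cv2
for n in("scene","top"):
    cv2.imwrite(f"pics/{n}0.png",camera(n)[:,:,::-1]); p=camera_params(n); print(n,p)
o=get_obs();print(o)
E
```

```text
pics
scene {'mtx': array([[436.52829586,   0.        , 317.70334775],
       [  0.        , 436.52829586, 242.07147392],
       [  0.        ,   0.        ,   1.        ]]), 'dist': array([-0.09326414,  0.        ,  0.        ,  0.        ,  0.        ]), 'extrinsics': array([[-6.18613695e-01,  7.85695187e-01,  4.10840311e-04,
         3.15585814e-01],
       [ 5.47358383e-01,  4.31335261e-01, -7.17181074e-01,
        -2.29100150e-01],
       [-5.63662928e-01, -4.43433158e-01, -6.96886747e-01,
         1.47196923e+00],
       [ 0.00000000e+00,  0.00000000e+00,  0.00000000e+00,
         1.00000000e+00]])}
top {'mtx': array([[554.66214915,   0.        , 315.81919481],
       [  0.        , 554.66214915, 232.2858666 ],
       [  0.        ,   0.        ,   1.        ]]), 'dist': array([-0.05617321,  0.        ,  0.        ,  0.        ,  0.        ]), 'extrinsics': array([[ 9.64978164e-03, -9.99951764e-01,  1.83074101e-03,
         5.49982002e-03],
       [-9.73236737e-01, -9.81232472e-03, -2.29595235e-01,
         6.08104706e-01],
       [ 2.29602124e-01,  4.33799477e-04, -9.73284479e-
[... 163 characters left out ...]
,  0.33278761, -0.06472345,  1.46083803,  0.02155887,
        1.34989896, -0.08849336]), 'joint_velocities': array([-7.37231730e-04, -1.96434060e-03, -5.38270632e-04, -1.88539625e-03,
        6.05543197e-04, -1.68197916e-05,  6.42877444e-04]), 'tau': array([ 8.77668263e-04, -6.26743555e+01,  4.87034780e-02, -3.92428923e+01,
        1.61404163e-02,  7.04249993e-03,  2.59093653e-06]), 'position': array([0.24713265, 0.57370718, 0.23061791]), 'ee_rot': array([ 2.01973336e-01,  9.79390825e-01, -6.07559663e-04, -1.21198392e-04]), 'ft_force': array([-0.12600354, -0.14049264,  0.15159024]), 'torque': array([ 0.03483329, -0.00657942,  0.06570358]), 'grasp_force': 0.0, 'grip_width': 1.000777549998718}
```

View pics/top0.png

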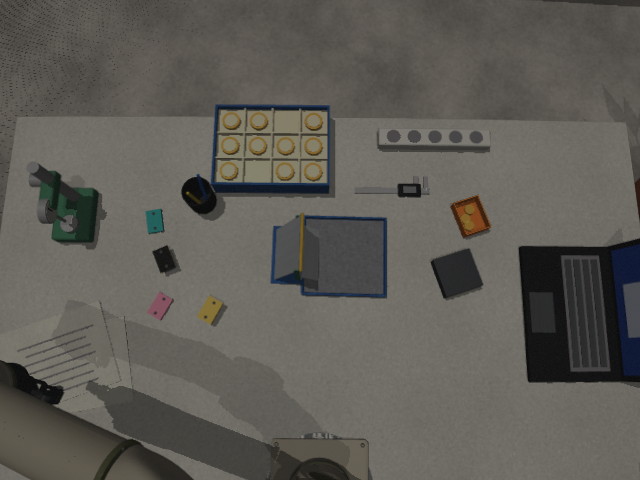

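View pics/scene0.png

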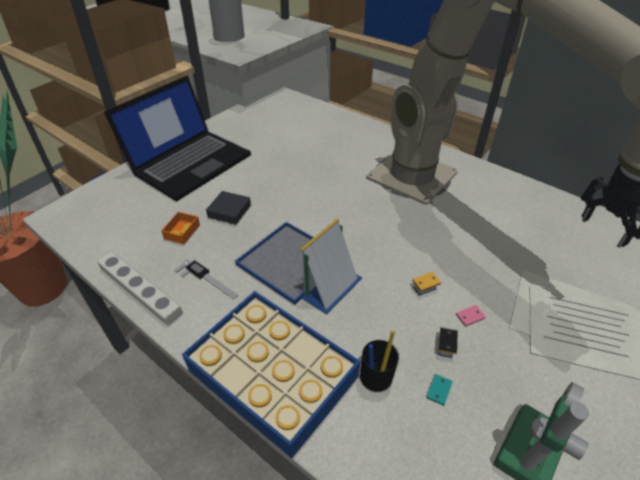

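Top view: the dark plate is at (164,260). The other candidates are brass at (210,310), pink at (160,306) and turquoise at (155,221). Only the one at (164,260) is black on top and sits on a nest, so it is the target. The lip is at about (302,243), the tray at (345,256) and the block at (457,273). I'll confirm with an enlarged crop and measure.

```bash
cat > h.py <<'E'
from workcell import *
import cv2, numpy as np
def cam(n):
    return camera_params(n)
def px2w(n,uv,z):
    p=cam(n); u=cv2.undistortPoints(np.float64(uv).reshape(-1,1,2),p["mtx"],p["dist"]).reshape(-1,2)
    R=p["extrinsics"][:3,:3]; c=-R.T@p["extrinsics"][:3,3]
    d=np.c_[u,np.ones(len(u))]@R
    return c+d*((np.broadcast_to(z,len(u))-c[2])/d[:,2])[:,None]
def w2px(n,P):
    p=cam(n); E=p["extrinsics"]
    return cv2.projectPoints(np.float64(P).reshape(-1,1,3),cv2.Rodrigues(E[:3,:3])[0],E[:3,3],p["mtx"],p["dist"])[0].reshape(-1,2)
def rect(n,mask,box,z):
    "min-area rectangle, in world at height z, of largest blob of mask within box (u0,v0,u1,v1)"
    u0,v0,u1,v1=box; m=np.zeros(mask.shape,np.uint8); m[v0:v1,u0:u1]=mask[v0:v1,u0:u1]
    c=max(cv2.findContours(m,cv2.RETR_EXTERNAL,cv2.CHAIN_APPROX_NONE)[0],key=cv2.contourArea)
    w=px2w(n,c[:,0,:],z)[:,:2]
    r=cv2.minAreaRect(np.float32(w*1000)); return np.array(r[0])/1000,r[1],r[2]
E
python3 - <<'E'
from h import *
im=cv2.imread("pics/top0.png"); hsv=cv2.cvtColor(im,cv2.COLOR_BGR2HSV)
V=hsv[...,2];S=hsv[...,1];H=hsv[...,0]
print("dark",rect("top",(V<55).astype('u1'),(145,238,182,280),.032))
print("brass",rect("top",((S>110)&(H>15)&(H<35)).astype('u1'),(190,290,230,330),.032))
print("lip",rect("top",((S>130)&(H>15)&(H<35)).astype('u1'),(290,205,315,280),.168))
print("block",rect("top",(V<70).astype('u1'),(420,240,495,305),.035))
print("tray blue",rect("top",((S>100)&(H>100)&(H<125)).astype('u1'),(300,205,395,305),.018))
a=cv2.resize(im[205:335,135:235],None,fx=4,fy=4,interpolation=cv2.INTER_CUBIC)
b=cv2.resize(im[205:305,265:395],None,fx=3,fy=3,interpolation=cv2.INTER_CUBIC)
o=np.zeros((520,795,3),np.uint8);o[:520,:400]=a;o[:300,405:795]=b
b=cv2.resize(im[240:305,425:490],None,fx=3,fy=3,interpolation=cv2.INTER_CUBIC);o[310:505,405:600]=b
cv2.imwrite("pics/crop1.png",o)
E
```

```text
dark (array([0.54429205, 0.39106314]), (62.78865432739258, 44.31555938720703), 24.193498611450195)
brass (array([0.41911719, 0.27074893]), (40.04845428466797, 58.17075729370117), 61.81694030761719)
lip (array([0.56284833, 0.04454967]), (6.768764972686768, 135.09783935546875), 88.93092346191406)
block (array([ 0.51367926, -0.34096045]), (106.66368865966797, 106.60858154296875), 18.216541290283203)
tray blue (array([ 0.56162939, -0.05797226]), (213.66397094726562, 204.3873748779297), 88.94552612304688)
```

View pics/crop1.png

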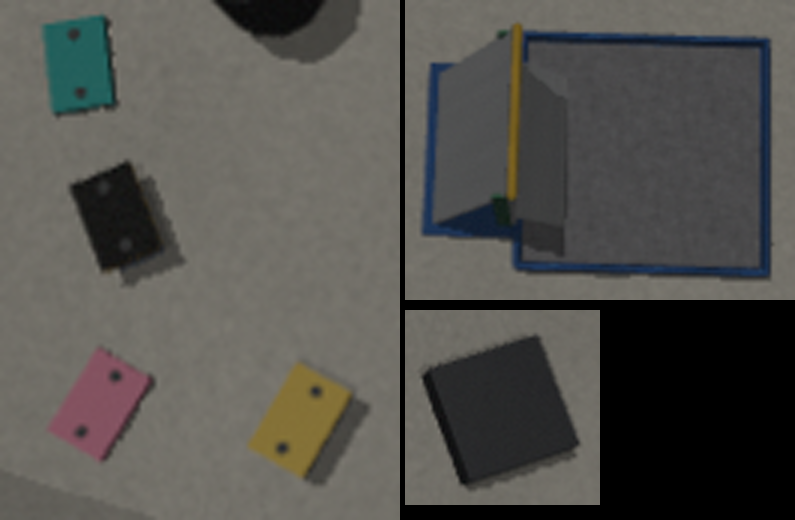

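The crop confirms it: the black-topped plate with two holes casts a nest shadow, the brass plate is the good one, and the pink and turquoise ones lie flat on the bench. Next I'll refine the poses by fitting silhouettes in both cameras.

```bash
cat >> h.py <<'E'
from scipy.optimize import minimize
def boxpts(x,y,yaw,L,W,z0,z1):
    c,s=np.cos(yaw),np.sin(yaw)
    return np.array([[x+c*a-s*b,y+s*a+c*b,z] for a in(-L/2,L/2) for b in(-W/2,W/2) for z in(z0,z1)])
def fit(n,mask,box,p0,dims,k=8):
    u0,v0,u1,v1=box; m=cv2.resize(mask[v0:v1,u0:u1].astype(np.float32),None,fx=k,fy=k,interpolation=cv2.INTER_LINEAR)>.5
    def cost(q):
        P=(w2px(n,boxpts(q[0]/1e3,q[1]/1e3,np.radians(q[2]),*dims))-[u0,v0]+.5)*k-.5
        r=np.zeros(m.shape,np.uint8); cv2.fillConvexPoly(r,cv2.convexHull(np.float32(P)).round().astype(np.int32),1)
        return 1-(m&(r>0)).sum()/(m|(r>0)).sum()
    p0=np.array(p0,float); S=np.vstack([p0,p0+[8,0,0],p0+[0,8,0],p0+[0,0,8]])
    r=minimize(cost,p0,method="Nelder-Mead",options=dict(initial_simplex=S,xatol=.05,fatol=1e-4))
    return r.x.round(1),round(r.fun,3)
E
python3 - <<'E'
from h import *
T=cv2.imread("pics/top0.png");Sc=cv2.imread("pics/scene0.png")
def chan(i):
    h=cv2.cvtColor(i,cv2.COLOR_BGR2HSV).astype(int);return h[...,0],h[...,1],h[...,2]
P=(544,391,20);B=(514,-341,18);L=(562,45,-1)
for n,i in(("top",T),("scene",Sc)):
    H,S,V=chan(i); y=(S>130)&(H>15)&(H<35)
    def bx(p,z,r):
        u,v=w2px(n,[[p[0]/1e3,p[1]/1e3,z]])[0].astype(int);return(u-r,v-r,u+r,v+r)
    print(n,"plate",fit(n,V<50,bx(P,.028,20),P,(.06,.04,.024,.032)))
    print(n,"block",fit(n,V<70,bx(B,.02,36),B,(.1,.1,0,.035)))
    print(n,"lip",fit(n,y,bx(L,.166,40),L,(.13,.008,.162,.170)))
E
```

```text
top plate (array([544.6, 394. ,  24.3]), np.float64(0.058))
top block (array([ 517.2, -344.6,   17.1]), np.float64(0.051))
top lip (array([562.7,  44.6,  -1.2]), np.float64(0.211))
scene plate (array([540.2, 397.6,  18.1]), np.float64(0.275))
scene block (array([ 515.3, -339.5,   25.9]), np.float64(0.364))
scene lip (array([562.7,  46.5,  -1.1]), np.float64(0.576))
```

Emit:
{"fn": "step_arm", "kwargs": {
  "commands": [85,0.495,-0.301,-0.15,0,0,0.254,85,0.495,-0.301,-0.15,0,0,0.254,85,0.495,-0.301,-0.15,0,0,0.254,85,0.495,-0.301,-0.15,0,0,0.254,85,0.495,-0.301,-0.15,0,0,0.254,85,0.495,-0.301,-0.15,0,0,0.254,85,0.495,-0.301,-0.15,0,0,0.254,85,0.495,-0.301,-0.15,0,0,0.254,85,0.495,-0.301,-0.15,0,0,0.254,85,0.495,-0.301,-0.15,0,0,0.254],
  "squeeze": 40
}}

```text
clock: 1.35
position: [0.5435, 0.3945, 0.1417]
ee_rot: [-0.195, 0.981, 0.0, 0.0]
ft_force: [0.1, 0.8, -0.6]
grip_width: 1.0
grasp_force: 0.0
```

Emit:
{"fn": "step_arm", "kwargs": {
  "commands": [85,0,0,-0.1,0,0,0,85,0,0,-0.17,0,0,0,85,0,0,-0.2,0,0,0,85,0,0,-0.216,0,0,0,85,0,0,-0.216,0,0,0,30,0,0,-0.216,0,0,0,30,0,0,-0.216,0,0,0,30,0,0,-0.216,0,0,0,30,0,0,-0.216,0,0,0,30,0,0,-0.216,0,0,0]
}}

```text
clock: 2.6
position: [0.5447, 0.3939, 0.0128]
ee_rot: [-0.194, 0.981, 0.0, 0.001]
ft_force: [-1.7, -0.4, 5.9]
grip_width: 0.456
grasp_force: 40.5
```

Emit:
{"fn": "step_arm", "kwargs": {
  "commands": [30,0,0,0.1,0,0,0,30,0,0,0.2,0,0,0,30,0,0,0.3,0,0,-0.06,30,0,-0.05,0.4,0,0,-0.12,30,0,-0.1,0.42,0,0,-0.18,30,0,-0.15,0.42,0,0,-0.24,30,0,-0.2,0.42,0,0,-0.29,30,0,-0.25,0.42,0,0,-0.34,30,0,-0.25,0.42,0,0,-0.34,30,0,-0.25,0.42,0,0,-0.34]
}}

```text
clock: 3.85
position: [0.544, 0.244, 0.2637]
ee_rot: [0.331, 0.944, 0.0, -0.0]
ft_force: [-0.3, 0.6, -1.1]
grip_width: 0.458
grasp_force: 41.3
```

Emit:
{"fn": "step_arm", "kwargs": {
  "commands": [30,0.005,-0.06,0,0,0,-0.05,30,0.01,-0.13,0,0,0,-0.11,30,0.02,-0.2,0,0,0,-0.16,30,0.031,-0.27,0,0,0,-0.21,30,0.031,-0.32,0,0,0,-0.26,30,0.031,-0.349,0,0,0,-0.291,30,0.031,-0.349,0,0,0,-0.291,30,0.031,-0.349,0,0,0,-0.291,30,0.031,-0.349,0,0,0,-0.291,30,0.031,-0.349,0,0,0,-0.291]
}}

```text
clock: 5.1
position: [0.5629, 0.0348, 0.2637]
ee_rot: [0.714, 0.701, 0.0, -0.0]
ft_force: [1.3, -0.5, -1.4]
grip_width: 0.457
grasp_force: 41.3
```

```bash
python3 - <<'E'
from h import *
o=get_obs();print(o["position"],o["ee_rot"])
s=camera("scene")[:,:,::-1];t=camera("top")[:,:,::-1];cv2.imwrite("pics/s1.png",s);cv2.imwrite("pics/t1.png",t)
x,y,z=o["position"]
for n in("scene","top"): print(n,w2px(n,[[x,y,z+.015],[x,y-.03,z+.015],[x,y+.03,z+.015],[.5627,.0455,.17]]).round(1).tolist())
u,v=w2px("scene",[[x,y,z]])[0].astype(int);a=cv2.resize(s[v-60:v+60,u-60:u+60],None,fx=4.9,fy=4.9,interpolation=2)[:588,:395*2][:, :588]
cv2.imwrite("pics/c2.png",a);print(u,v)
E
```

```text
[0.56289714 0.0348481  0.26366214] [ 7.13599880e-01  7.00553502e-01  2.27110646e-05 -4.23566408e-05]
scene [[315.3, 193.3], [304.6, 188.1], [326.3, 198.6], [319.1, 232.0]]
top [[304.6, 230.3], [319.0, 230.5], [290.2, 230.2], [300.7, 241.5]]
315 198
```

View pics/c2.png

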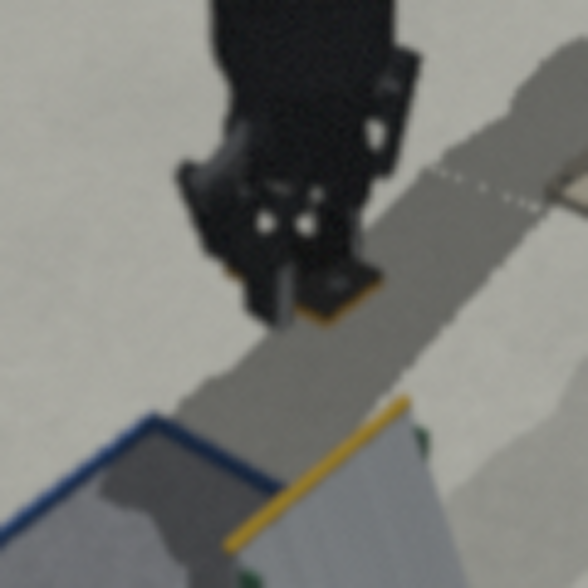

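```bash
python3 - <<'E'
from h import *
x,y,z=.5629,.0348,.2637
print(px2w("scene",np.array([[326,322],[382,277],[228,270]])/4.9+[255,138],z+.011).round(4))
print(px2w("scene",np.array([[408,400],[229,550]])/4.9+[255,138],.166).round(4))
E
```

```text
[[0.579  0.0644 0.2747]
 [0.5387 0.0646 0.2747]
 [0.5771 0.0076 0.2747]]
[[0.4961 0.052  0.166 ]
 [0.6307 0.0493 0.166 ]]
```

Emit:
{"fn": "step_arm", "kwargs": {
  "commands": [30,0,0,-0.05,0,0,0,30,0,0,-0.1,0,0,0,30,0,0,-0.138,0,0,0,30,0,0,-0.138,0,0,0,30,0,0,-0.138,0,0,0,30,0,0,-0.138,0,0,0,30,0,0,-0.138,0,0,0,30,0,0,-0.138,0,0,0,30,0,0,-0.138,0,0,0,30,0,0,-0.138,0,0,0]
}}

```text
clock: 6.45
position: [0.5629, 0.034, 0.181]
ee_rot: [0.714, 0.7, 0.0, 0.0]
ft_force: [-0.7, 0.3, -2.2]
grip_width: 0.457
grasp_force: 41.2
```

Emit:
{"fn": "step_arm", "kwargs": {
  "commands": [85,0,0,0,0,0,0,85,0,0,0,0,0,0,85,0,0,0,0,0,0,85,0,0,0,0,0,0,85,0,0,0,0,0,0,85,0,0,0,0,0,0,85,0,0.04,0.08,0,0,0,85,0,0.1,0.15,0,0,0,85,0,0.2,0.15,0,0,0,85,0,0.3,0.15,0,0,0]
}}

```text
clock: 7.7
position: [0.563, 0.2156, 0.2718]
ee_rot: [0.715, 0.7, 0.001, 0.0]
ft_force: [0.4, -0.9, -0.6]
grip_width: 0.995
grasp_force: 0.0
```

```bash
python3 - <<'E'
from h import *
o=get_obs();print(o["position"],o["ee_rot"])
t=camera("top")[:,:,::-1];cv2.imwrite("pics/t2.png",t)
cv2.imwrite("pics/c3.png",cv2.resize(t[200:310,260:400],None,fx=5,fy=5,interpolation=2))
E
```

```text
[0.56301523 0.21562836 0.27175858] [7.14556803e-01 6.99576919e-01 8.23832298e-04 1.73224341e-04]
```

View pics/c3.png

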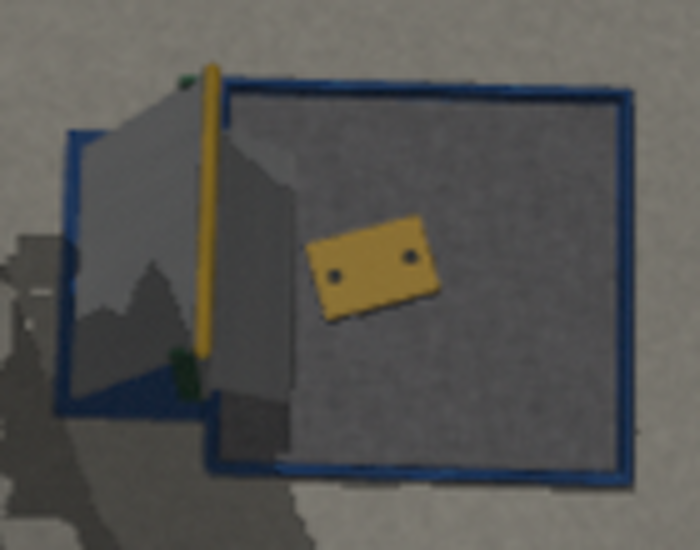

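It flipped: the plate lies brass up in the tray, around px (334,253). Next I'll fit its pose.

```bash
python3 - <<'E'
from h import *
t=cv2.imread("pics/t2.png");h=cv2.cvtColor(t,cv2.COLOR_BGR2HSV).astype(int)
m=(h[...,1]>90)&(h[...,0]>15)&(h[...,0]<35)
print(rect("top",m.astype('u1'),(318,235,355,272),.016))
print(fit("top",m,(314,233,360,274),(545,-40,105),(.06,.04,.012,.016)))
E
```

```text
(array([ 0.56712048, -0.03567592]), (41.57219314575195, 61.033443450927734), 15.784393310546875)
(array([567.7, -35.5, 105.9]), np.float64(0.062))
```

```bash
python3 - <<'E'
from h import *
for dx in(.02,.03):
  for dy in(-.011,0,.011):
    print(dx,dy,[((w2px("scene",[[.5629+dx,.0348+dy,.2637+d]])[0]-[255,138])*4.9).round(0).tolist() for d in(0,.004,.008)])
E
```

```text
0.02 -0.011 [[248.0, 310.0], [248.0, 303.0], [248.0, 296.0]]
0.02 0 [[268.0, 319.0], [267.0, 312.0], [267.0, 305.0]]
0.02 0.011 [[287.0, 329.0], [287.0, 322.0], [287.0, 315.0]]
0.03 -0.011 [[234.0, 321.0], [234.0, 314.0], [233.0, 307.0]]
0.03 0 [[253.0, 331.0], [253.0, 324.0], [253.0, 317.0]]
0.03 0.011 [[273.0, 341.0], [273.0, 334.0], [272.0, 326.0]]
```

Emit:
{"fn": "step_arm", "kwargs": {
  "commands": [85,0,-0.08,0,0,0,0.02,85,0,-0.17,0,0,0,0.04,85,0,-0.26,0,0,0,0.06,85,0,-0.35,0,0,0,0.08,85,0.007,-0.419,0,0,0,0.095,85,0.007,-0.419,-0.1,0,0,0.095,85,0.007,-0.419,-0.2,0,0,0.095,85,0.007,-0.419,-0.3,0,0,0.095,85,0.007,-0.419,-0.3,0,0,0.095,85,0.007,-0.419,-0.3,0,0,0.095]
}}

```text
clock: 9.0
position: [0.5684, -0.0377, 0.0933]
ee_rot: [0.602, 0.798, 0.001, 0.001]
ft_force: [0.0, 0.3, 0.2]
grip_width: 0.996
grasp_force: 0.0
```

Emit:
{"fn": "step_arm", "kwargs": {
  "commands": [85,-0.002,0.003,-0.06,0,0,0,85,-0.002,0.003,-0.1,0,0,0,85,-0.002,0.003,-0.125,0,0,0,85,-0.002,0.003,-0.139,0,0,0,85,-0.002,0.003,-0.139,0,0,0,30,-0.002,0.003,-0.139,0,0,0,30,-0.002,0.003,-0.139,0,0,0,30,-0.002,0.003,-0.139,0,0,0,30,-0.002,0.003,-0.139,0,0,0,30,-0.002,0.003,-0.139,0,0,0]
}}

```text
clock: 10.25
position: [0.5663, -0.0356, 0.0083]
ee_rot: [0.602, 0.798, 0.0, 0.0]
ft_force: [-0.9, 0.4, 4.6]
grip_width: 0.453
grasp_force: 40.2
```

Emit:
{"fn": "step_arm", "kwargs": {
  "commands": [30,0,0,0.06,0,0,0,30,0,0,0.12,0,0,0,30,0,0,0.186,0,0,0,30,-0.01,-0.08,0.186,0,0,0.008,30,-0.03,-0.17,0.186,0,0,0.008,30,-0.04,-0.26,0.186,0,0,0.008,30,-0.06,-0.35,0.186,0,0,0.008,30,-0.07,-0.44,0.186,0,0,0.008,30,-0.083,-0.512,0.186,0,0,0.008,30,-0.083,-0.512,0.186,0,0,0.008]
}}

```text
clock: 11.5
position: [0.5137, -0.3472, 0.1192]
ee_rot: [0.595, 0.804, -0.001, 0.0]
ft_force: [-0.3, 1.1, -1.1]
grip_width: 0.451
grasp_force: 41.3
```

Emit:
{"fn": "step_arm", "kwargs": {
  "commands": [30,0,0,0,0,0,0,30,0,0,-0.04,0,0,0,30,0,0,-0.06,0,0,0,30,0,0,-0.06,0,0,0,30,0,0,-0.06,0,0,0,30,0,0,-0.06,0,0,0,30,0,0,-0.06,0,0,0,30,0,0,-0.06,0,0,0,30,0,0,-0.06,0,0,0,30,0,0,-0.06,0,0,0]
}}

```text
clock: 12.75
position: [0.5161, -0.3428, 0.0831]
ee_rot: [0.592, 0.806, 0.0, -0.0]
ft_force: [0.0, -1.2, -1.2]
grip_width: 0.454
grasp_force: 41.3
```

```bash
python3 - <<'E'
from h import *
o=get_obs();print(o["position"],o["ee_rot"])
s=camera("scene")[:,:,::-1];cv2.imwrite("pics/s4.png",s)
x,y,z=o["position"];u,v=w2px("scene",[[x,y,z]])[0].astype(int);print(u,v)
cv2.imwrite("pics/c4.png",cv2.resize(s[v-55:v+55,u-60:u+60],None,fx=5,fy=5,interpolation=2))
E
```

```text
[ 0.51606611 -0.3427889   0.08312726] [ 5.92226614e-01  8.05771454e-01  3.78531695e-05 -3.87997620e-06]
224 189
```

View pics/c4.png

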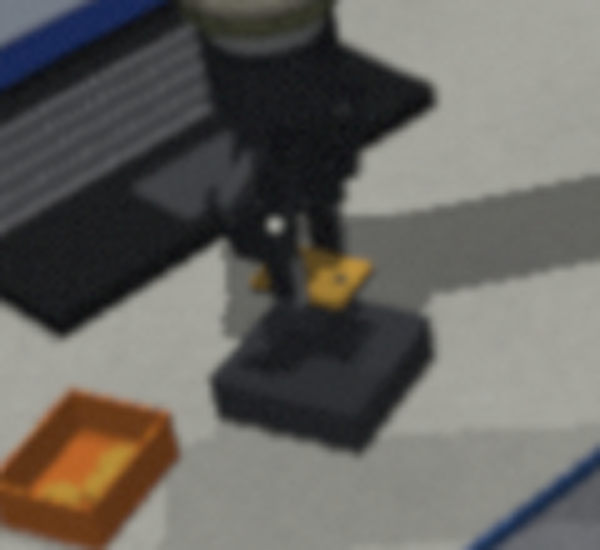

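The plate is held level, brass up, above the block (crop centre about (310,280), block about (325,370)). Lowering it gently.

Emit:
{"fn": "step_arm", "kwargs": {
  "commands": [30,0,0,-0.02,0,0,0,30,0,0,-0.04,0,0,0,30,0,0,-0.055,0,0,0,30,0,0,-0.065,0,0,0,30,0,0,-0.072,0,0,0,30,0,0,-0.074,0,0,0,30,0,0,-0.074,0,0,0,30,0,0,-0.074,0,0,0,30,0,0,-0.074,0,0,0,30,0,0,-0.074,0,0,0]
}}

```text
clock: 14.05
position: [0.5161, -0.3428, 0.0388]
ee_rot: [0.592, 0.806, 0.0, 0.0]
ft_force: [-0.2, 0.2, -1.0]
grip_width: 0.454
grasp_force: 41.3
```

Plate underside should be about 3 mm above the block. I'll creep down to contact.

Emit:
{"fn": "step_arm", "kwargs": {
  "commands": [30,0,0,-0.001,0,0,0,30,0,0,-0.002,0,0,0,30,0,0,-0.003,0,0,0,30,0,0,-0.0035,0,0,0,30,0,0,-0.004,0,0,0,30,0,0,-0.0045,0,0,0,30,0,0,-0.0045,0,0,0,30,0,0,-0.0045,0,0,0,30,0,0,-0.0045,0,0,0,30,0,0,-0.0045,0,0,0]
}}

```text
clock: 15.3
position: [0.5161, -0.3428, 0.0361]
ee_rot: [0.592, 0.806, 0.0, 0.0]
ft_force: [0.0, 0.1, -1.1]
grip_width: 0.452
grasp_force: 41.3
```

Emit:
{"fn": "step_arm", "kwargs": {
  "commands": [30,0,0,-0.0005,0,0,0,30,0,0,-0.001,0,0,0,30,0,0,-0.001,0,0,0,30,0,0,-0.001,0,0,0,30,0,0,-0.001,0,0,0,30,0,0,-0.001,0,0,0,30,0,0,-0.001,0,0,0,30,0,0,-0.001,0,0,0,30,0,0,-0.001,0,0,0,30,0,0,-0.001,0,0,0]
}}

```text
clock: 16.55
position: [0.5161, -0.3428, 0.0354]
ee_rot: [0.592, 0.806, 0.0, 0.0]
ft_force: [-0.4, 0.3, -2.0]
grip_width: 0.452
grasp_force: 41.3
```

Emit:
{"fn": "step_arm", "kwargs": {
  "commands": [30,0,0,-0.0005,0,0,0,30,0,0,-0.001,0,0,0,30,0,0,-0.001,0,0,0,30,0,0,-0.001,0,0,0,45,0,0,-0.001,0,0,0,50,0,0,-0.001,0,0,0,60,0,0,-0.001,0,0,0,85,0,0,-0.001,0,0,0,85,0,0,-0.001,0,0,0,85,0,0,-0.001,0,0,0]
}}

```text
clock: 17.8
position: [0.5161, -0.3428, 0.0348]
ee_rot: [0.592, 0.806, 0.0, 0.0]
ft_force: [-0.0, -0.4, -0.7]
grip_width: 0.999
grasp_force: 0.0
```

Emit:
{"fn": "step_arm", "kwargs": {
  "commands": [85,0,0,0.03,0,0,0,85,0,0,0.1,0,0,0,85,0,0,0.2,0,0,0,85,0,0,0.25,0,0,0,85,0,0.1,0.25,0,0,0,85,0,0.2,0.25,0,0,0,85,0,0.3,0.25,0,0,0,85,0,0.3,0.25,0,0,0,85,0,0.3,0.25,0,0,0,85,0,0.3,0.25,0,0,0]
}}

```text
clock: 19.05
position: [0.5159, -0.1645, 0.1854]
ee_rot: [0.593, 0.805, -0.0, 0.0]
ft_force: [0.2, -0.8, 0.8]
grip_width: 0.995
grasp_force: 0.0
```

```bash
python3 - <<'E'
from h import *
print(get_obs()["position"])
t=camera("top")[:,:,::-1];cv2.imwrite("pics/t5.png",t)
h=cv2.cvtColor(t,cv2.COLOR_BGR2HSV).astype(int)
m=(h[...,1]>90)&(h[...,0]>15)&(h[...,0]<35)
print(fit("top",m,(435,248,480,296),(516,-343,107),(.06,.04,.039,.043)))
print("block",fit("top",(h[...,2]<70)|m,(421,237,493,309),(516,-343,17),(.1,.1,0,.035)))
cv2.imwrite("pics/c5.png",t)
E
```

```text
[ 0.5158654  -0.16451192  0.18535352]
(array([ 516.5, -343.9,  107.8]), np.float64(0.119))
block (array([ 516.2, -343.7,   18.3]), np.float64(0.264))
```

View pics/c5.png

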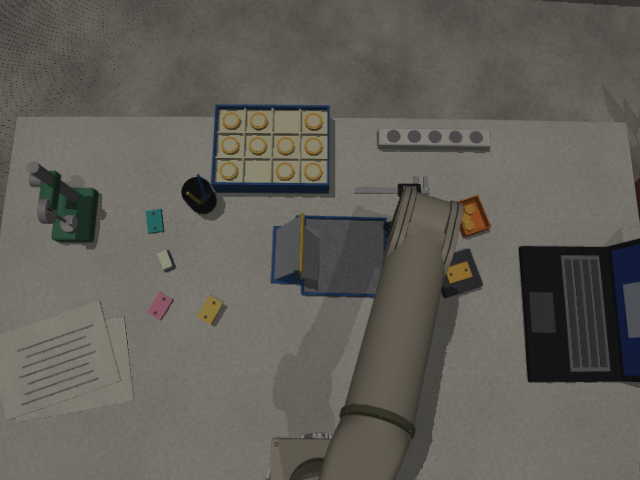

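The plate sits brass up in the middle of the block at (459,272). The good plate (210,310) and the loose things haven't moved, and the gripper is clear. Handing in.

```bash
python3 -c "
from workcell import *
print(hand_in())"
```

```text
the job is handed in; nothing more can be done
None
```

The wrongly laid plate was flipped over the lip into the tray and now lies flat, brass face up, within about 1 mm of the middle of the measuring block; the job was handed in at about 19 s, with the good plate and loose things where they were.

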